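# Start the coolant tank's filler cap without crossing its threads

### The arm

A 6-joint arm with a two-finger parallel gripper is mounted at the origin on the work surface. World frame = base frame: x ahead of the robot, y to its left, z up, the work surface at z = 0. Lengths are in m, angles in rad, forces in N, time in s.
With the tool pointing down it reaches from about 0.425 to 0.95 m from the base axis. Payload 14.7 kg.
Tool frame: the origin (TCP) lies midway between the tips of the shut fingers; the grasp point (between the pads) lies 19 mm behind it (arm.grasp_offset is the distance from the TCP to the grasp point, in m); z points along the fingers, y is the direction in which the jaws open and shut (so a half turn about z gives the same grasp; the last joint's range is limited). The gripper opens to 85 mm and grips with 20 to 120 N. Pads are 22 mm wide; open, the fingers measure 114 mm over their backs; the gripper's body (76 mm by 85 mm) begins 54 mm behind the grasp point. The pads swing forward as they close: fully open they stand 13 mm farther back than shut.
Start: joints at [-1.24, 0.48, 1.596, -0, 1.065, -0.047], TCP at [0.24, -0.604, 0.231] pointing down, gripper open.
Joint ranges: [-2.75, 2.75], [-0.82, 2.05], [0.23, 2.67], [-1.56, 4.7], [0.09, 2.69], [-2.92, 2.92]. Speed limits (rad/s): [1.89, 1.89, 2.39, 3.01, 3.01, 3.01].

### API

Orientations are given as a unit quaternion [x, y, z, w].
In Python, from station import arm gives the robot as it stands.
- The arm moves only by the tool send_rows, never from a script. Its argument "motion" is a list of rows, each a list of 2 entries, a list of its own where there are three numbers: the shift along the tool's x, y, z as a fraction of full scale, then the turn, a rotation vector about the tool's x, y, z as a fraction of full scale. A call has 1 to 10 rows; each row is the pose to reach, as a shift and turn from the pose commanded when the call began, along the tool's axes at that moment, turning the shorter way round; what a row does not reach only later rows make up. Full scale, the value 1, is 600 mm for a shift and pi rad for a turn. A row lasts 1/12 s, in which the tool goes at most 41.7 mm and 7.16 degrees, less where a joint would pass 70% of its speed; a pose out of reach is approached as far as the arm can. A call with a number of a shift or a turn outside -1 to 1 is refused whole. A call with a gripper value outside its range is refused whole. "gripper" is the closure, from 0 (fully open) to 1 (shut), set as the call begins (left out, the last holds). The fingers move at their own pace and stop on an object; "squeeze" is the grip in N (left out, the last holds). Time passes only in rows, so rows that repeat a pose let the fingers close. It gives the time, the measured TCP pose, the force and the opening at its end, in the units of the state.
- arm.get_obs(): the state, without advancing time (a new reading comes with each control period).
- arm.read_camera(name): name is "side" or "top"; returns a dict with "image" (480x640x3 uint8, red, green, blue), "mtx" (3x3 intrinsics, pixels), "k1" (the pictures are not rectified: a ray, as slopes to the right and down, at radius r is drawn at 1 + k1 r^2 times it, then the intrinsics apply), "extrinsics" (4x4, takes a point from world to camera coordinates). Camera axes: x right, y down, z forward; pixel columns grow to the right and rows downward; lengths in m; the calibration is good to about 2 mm. A picture is of the moment at which its call begins. There is no depth.
- arm.hand_in(): hands the job in, once; it reports no verdict.
The state is a dict: "clock": time; "joint_positions": joint angles; "qvel": joint speeds; "joint_efforts": joint torques, N m; "tool_pos": TCP position; "ee_rot": TCP orientation; "force": force on the tool from outside, world axes, zero at the start; "moment": the same for the moment, N m; "opening": finger opening in m.
Only numpy, scipy, OpenCV 4.12 (cv2) and the standard library are available. Lean on these libraries where they do the work, as an engineer would, in place of code of your own. Each camera call takes 0.05 s, during which the arm holds its last target.

### The job

Take the dark grey filler cap by its bar grip out of the rest cup and screw it clockwise onto the neck of the white coolant tank until it is fully home and its flange is down at the rim, then let go. Start it gently: if it binds early or does not go down, the threads are crossed, so stop at once, back it off anticlockwise until it drops into the thread, and only then screw it in; never force the cap against the neck. Leave the paper roll and the scanner where they are.

Things in the scene. Friction and masses are not known exactly. Their poses are not given: they have to be found in the camera images.
- cap: Dark grey plastic filler cap, 50 to 100 g. Origin: centre of the underside of its round flange, 62 mm across and 6 mm thick; z up, x along the bar grip. Below the flange a stem 22 mm across with a tapered nose ends 30 mm below the origin. Starts upright in the rest cup, any way round.
- cap_grip (a point): Middle of the cap's bar grip, on the cap's axis, 30 mm above its origin. The bar is 44 mm long (x), 14 mm wide (y) and stands from 6 to 37 mm above the origin. Same axes as the cap.
- cap_lugs (a point): On the cap's axis at the undersides of its four thread lugs, 17 mm below the cap's origin. Lugs at 0, 90, 180 and 270 degrees from the bar, 4.5 mm wide, 5 mm high, reaching 19 mm from the axis.
- cap_rest: Fixed dark steel rest cup that holds the cap: foot 80 mm across, tube 60 mm across, its rim, where the flange rests, 42 mm above the table. Origin on the table at its axis.
- tank: Fixed white coolant tank, 190 x 140 x 75 mm high, with a steel filler neck 54 mm across (bore 43 mm) on its top. Origin on the table under the neck's axis; x along its length, from -60 to +130 mm. More than 40 N between cap and tank of contact (reached by some 0.4 N m of turning against a stop) damages the thread.
- neck_rim (a point): Centre of the neck's rim, 115 mm above the table; z up along the neck's axis. Right-hand thread, four starts 90 degrees apart; where they lie about the axis differs every time. Lugs over a start (within 7 degrees): the cap goes down to 5 mm above the rim, then 50 degrees clockwise bring it to within 1 mm of the rim and against an end stop: home.
- neck_thread (a point): On the neck's axis 3 mm below the rim, where the thread crests begin. Lugs not over a start stand on crests, flange 13 to 16 mm above the rim. The crests climb clockwise, so the cap binds; backed off by less than 90 degrees it drops 9 mm into a start. The thread is sprung: gives 1 mm per 4 N pressed (after 2 N, at most 6 mm) and 1 rad per 1 N m turned.
- label_roll: Bystander: an upright paper roll 60 mm across and 35 mm high, loose on the table. Origin at its underside.
- scanner: Bystander: a white hand-held barcode scanner lying on the table, 150 x 50 x 30 mm. Origin at its underside.
Mind the look-alikes: they are no part of the job. Leave any orange look-alike of the cap alone. Leave any blue look-alike of the cap_rest alone.

How it is judged:
On the way, in this order (a step that is already met when the one before it is completed fails the run):
1. the cap is lifted clear of its rest cup (z of cap in the frame of cap_rest above 0.08 m), for 0.1 s.
2. the cap has dropped into the thread of the neck, not yet screwed home (horizontal distance between cap and neck_rim below 0.004 m and z of cap in the frame of neck_rim between 0.002 and 0.0065 m and angle between cap's own z axis and vertical below 0.15 rad), for 0.05 s.
At the end, for the whole second after the job is handed in: The cap is screwed home on the neck: its flange within 1.5 mm of the rim, within 4 mm of the neck's axis, upright within 0.06 rad, at rest and released (horizontal distance between cap and neck_rim below 0.004 m and z of cap in the frame of neck_rim below 0.0015 m and angle between cap's own z axis and vertical below 0.06 rad and linear speed of cap below 0.02 m/s); the robot touches nothing.
It fails at once if the cap is forced: more than 40 N between cap and tank (contact force between cap and tank above 40 N).
It fails at once if the label roll or the scanner is pushed more than 30 mm (distance of any of label_roll, scanner from where it was at the start of the episode above 0.03 m).
It also fails if it takes over 64 s, if anything falls off the work surface, if the arm or the gripper's body presses on something with over 40 N, if the wrist force passes 120 N, or if a joint passes its speed limit or range.

## Working session

There is one attempt and no reset: what is moved stays moved. The work goes in short steps, Python scripts to look and compute and a tool call to move; the robot and the scene stay as the last step left them, time stands still between calls to the robot, and variables do not carry over. Pictures are saved under pics/ and viewed, and the job is handed in when it is done.

Besides the shell and the picture viewer there is one more tool, called after "Request:" as name(argument=value, ...), one argument or row to a line, values as JSON. send_rows: Moves the arm, as the interface text tells. Shift numbers are shares of 600 mm and turn numbers shares of pi rad, none past 1 either way. Its arguments: {"type":"object","properties":{"motion":{"type":"array"},"gripper":{"type":"number"},"squeeze":{"type":"number"}},"required":["motion"]}

```bash
ls; mkdir -p pics; python3 - <<'E'
from station import arm
import cv2
print(arm.get_obs())
for n in ("side","top"):
    r=arm.read_camera(n); cv2.imwrite(f"pics/{n}0.png",r["image"][:,:,::-1]); print(r["mtx"],r["k1"],r["extrinsics"])
E
```

```text
pics
{'clock': 0.0, 'joint_positions': array([-1.23961500e+00,  4.80846583e-01,  1.59687286e+00, -2.46688047e-05,
        1.06508110e+00, -4.65636167e-02]), 'qvel': array([-0.00168082, -0.00066534, -0.0011458 , -0.00038805,  0.00137182,
       -0.00091642]), 'joint_efforts': array([ 4.31126071e-03, -9.50648332e+01, -4.30186558e+01,  3.12336806e-04,
        1.18647053e-02, -4.25124972e-05]), 'tool_pos': array([ 0.23963772, -0.60377452,  0.23066319]), 'ee_rot': array([ 9.82215252e-01,  1.87757380e-01, -9.63349265e-05, -5.96311168e-04]), 'force': array([ 0.51294277, -0.21202407, -0.79699535]), 'moment': array([ 0.00181142, -0.04344256, -0.02264557]), 'opening': 0.08549269489813811}
[[529.24267107   0.         317.14271213]
 [  0.         529.24267107 238.10106957]
 [  0.           0.           1.        ]] -0.05088383091398813 [[-0.98993527 -0.14141599 -0.00544746  0.53174635]
 [-0.10100783  0.73298459 -0.67270425  0.0859547 ]
 [ 0.09912405 -0.66538343 -0.73989142  0.86304504]
 [ 0.          0.          0.          1.        ]]
[[445.87123088   0.         317.05813146]
 [  0.         445.87123088 241.15432258]
 [  0.           0.           1.        ]] 0.0009698584221499523 [[-0.0311661  -0.99940007 -0.01510518  0.07431704]
 [-0.99704349  0.03214745 -0.06979126  0.54949801]
 [ 0.07023499  0.0128854  -0.99744725  0.81484927]
 [ 0.          0.          0.          1.        ]]
```

View pics/side0.png

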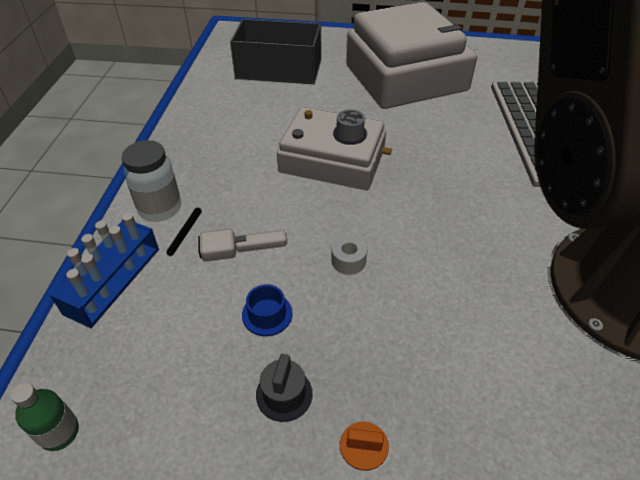

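View pics/top0.png

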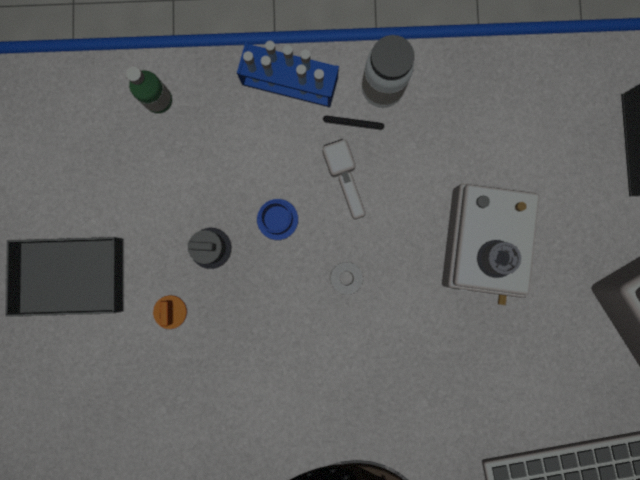

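Candidates for the cap: dark grey at side (283,385) / top (207,247), and orange at side (364,445) / top (170,312). The task wants the dark grey one, and it stands in the dark steel cup. The blue cup at top (277,219) is a look-alike. I'll take enlarged crops to confirm and to measure.

```bash
cat > h.py <<'E'
import numpy as np, cv2
def ray(r,uv):
    K=r["mtx"];k=r["k1"]
    p=cv2.undistortPoints(np.array([[uv]],float),K,np.array([k,0,0,0,0]))[0,0]
    E=r["extrinsics"];R=E[:3,:3];t=E[:3,3]
    return -R.T@t, R.T@np.array([p[0],p[1],1.])
def plane(r,uv,z):
    o,d=ray(r,uv); return o+d*(z-o[2])/d[2]
def tri(r1,u1,r2,u2):
    o1,d1=ray(r1,u1);o2,d2=ray(r2,u2)
    s=np.linalg.lstsq(np.c_[d1,-d2],o2-o1,rcond=None)[0]
    a=o1+s[0]*d1;b=o2+s[1]*d2
    return (a+b)/2,np.linalg.norm(a-b)
def proj(r,P):
    E=r["extrinsics"]
    return cv2.projectPoints(np.array([P],float).reshape(-1,1,3),cv2.Rodrigues(E[:3,:3])[0],E[:3,3],r["mtx"],np.array([r["k1"],0,0,0,0.]))[0].reshape(-1,2)
E
python3 - <<'E'
import cv2,numpy as np
s=cv2.imread("pics/side0.png");t=cv2.imread("pics/top0.png")
def c(im,x,y,h=40): return cv2.resize(np.clip(im[y-h:y+h,x-h:x+h]*1.0*2,0,255).astype('u1'),(400,300) if 0 else (300,300),interpolation=cv2.INTER_CUBIC)
cv2.imwrite("pics/crops.png",np.vstack([np.hstack([c(s,283,385),c(t,207,247)]),np.hstack([c(s,350,125),c(t,500,258)])]))
E
```

```text
(no output)
```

View pics/crops.png

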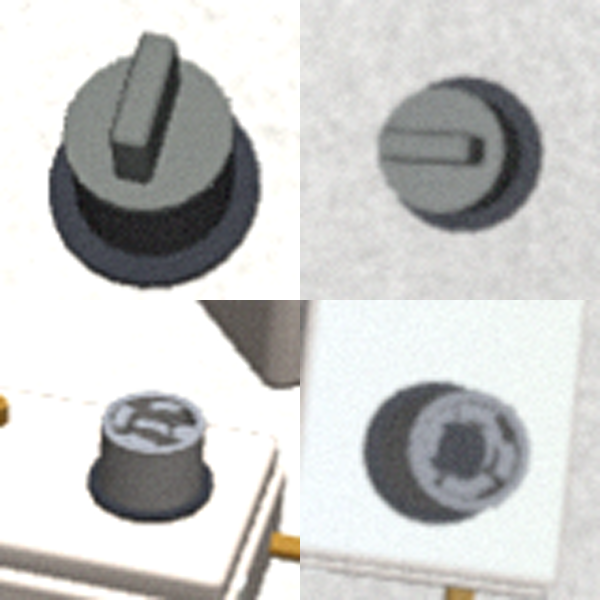

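```bash
cat > m.py <<'E'
import cv2,numpy as np
s=cv2.imread("pics/side0.png");t=cv2.imread("pics/top0.png")
for im,x,y in((t,207,247),(t,500,258),(s,283,385),(s,350,122)):
    print(x,y); print(cv2.cvtColor(im,cv2.COLOR_BGR2GRAY)[y-2,x-32:x+32:2]); print(im[y-2,x-32:x+32:6].tolist())
cv2.imwrite("pics/neck.png",np.hstack([cv2.resize(np.clip(t[238:278,480:520]*2.,0,255).astype('u1'),(400,400),interpolation=cv2.INTER_CUBIC),cv2.resize(np.clip(s[102:142,330:370]*2.,0,255).astype('u1'),(400,400),interpolation=cv2.INTER_CUBIC)]))
E
python3 m.py
```

```text
207 247
[109 109 109 108 107 109  95  71  70  71  71  67  68  67  71  69  69  68
  60  30  32  70  70  43  22  27  42  37  75 111 108 108]
[[108, 109, 110], [106, 108, 108], [94, 95, 94], [70, 71, 70], [68, 69, 66], [70, 69, 69], [60, 61, 59], [68, 71, 69], [21, 23, 22], [41, 36, 36], [108, 108, 108]]
500 258
[125 125 122 123 101  39  44  42  37  41  48  77  80  80  68  41  42  39
  42  43  46  76  76  72  65  70  90 119 122 121 124 121]
[[128, 126, 123], [124, 123, 121], [46, 44, 43], [39, 41, 42], [84, 80, 78], [44, 41, 39], [45, 42, 41], [79, 77, 73], [68, 65, 64], [119, 120, 116], [123, 125, 122]]
283 385
[131 129 125 133  60  68  69  71  66  69  66  29  40  51  57  52  20  22
  70  69  72  68  67  68  68  69  71  30  37  44 138 132]
[[127, 131, 133], [129, 133, 134], [69, 69, 68], [67, 70, 67], [39, 41, 40], [50, 53, 50], [67, 71, 69], [67, 69, 67], [67, 68, 68], [32, 30, 30], [134, 138, 139]]
350 122
[149 146 147 146 146 148 146 148 146 114  80  78  54  58  59  46  48  59
  77  80  94  92  92  99 150 148 146 148 148 131 119 139]
[[141, 147, 155], [138, 145, 151], [139, 145, 151], [107, 113, 117], [55, 54, 54], [44, 46, 47], [82, 77, 76], [97, 91, 91], [142, 148, 156], [141, 147, 152], [114, 118, 122]]
```

View pics/neck.png

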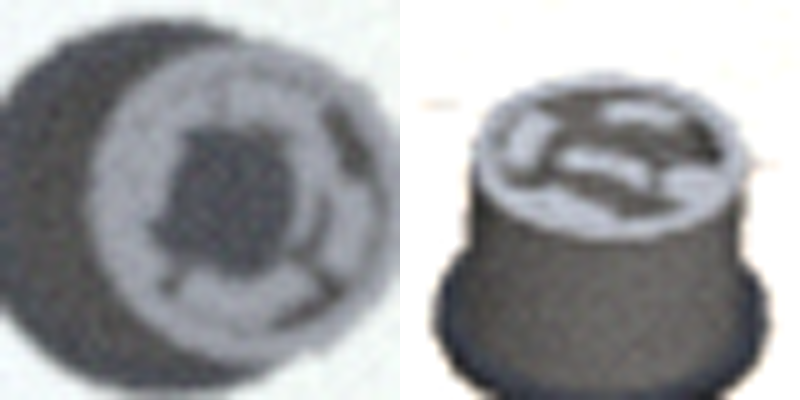

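```bash
cat > m2.py <<'E'
import cv2,numpy as np
from h import *
from station import arm
R={n:arm.read_camera(n) for n in("side","top")}
def blob(n,x,y,lo,hi,h=34):
    g=cv2.GaussianBlur(cv2.cvtColor(R[n]["image"],cv2.COLOR_RGB2GRAY),(3,3),0)
    m=np.zeros_like(g); m[y-h:y+h,x-h:x+h]=((g>lo)&(g<hi))[y-h:y+h,x-h:x+h]*255
    m=cv2.morphologyEx(m,cv2.MORPH_OPEN,np.ones((5,5)))
    c=max(cv2.findContours(m,0,1)[0],key=cv2.contourArea)
    return m,cv2.fitEllipse(cv2.convexHull(c)),c
for nm,n,x,y,lo,hi,z in (("cap","top",207,247,50,90,.048),("cap","side",283,385,52,95,.048),("rim","top",500,258,56,95,.115)):
    m,e,c=blob(n,x,y,lo,hi)
    print(nm,n,e,plane(R[n],e[0],z))
    v=R[n]["image"][y-34:y+34,x-34:x+34,::-1].copy()
    cv2.ellipse(v,((e[0][0]-x+34,e[0][1]-y+34),e[1],e[2]),(0,0,255),1)
    cv2.imwrite(f"pics/e_{nm}{n}.png",cv2.resize(np.hstack([v,cv2.cvtColor(m[y-34:y+34,x-34:x+34],8)]),None,fx=4,fy=4,interpolation=0))
E
python3 m2.py; python3 -c "
import cv2,numpy as np
cv2.imwrite('pics/ee.png',np.vstack([cv2.resize(cv2.imread('pics/e_%s.png'%n),(400,200)) for n in('captop','capside','rimtop')]))"
```

```text
cap top ((203.85391235351562, 246.41993713378906), (32.71856689453125, 34.7055549621582), 20.45415496826172) [0.5466375  0.26203467 0.048     ]
cap side ((282.2258605957031, 377.79132080078125), (42.99579620361328, 46.76988220214844), 30.27142906188965) [0.54740258 0.25872947 0.048     ]
rim top ((504.143310546875, 258.0130615234375), (30.939340591430664, 32.79316711425781), 144.50308227539062) [ 0.5072194  -0.25069426  0.115     ]
```

View pics/ee.png

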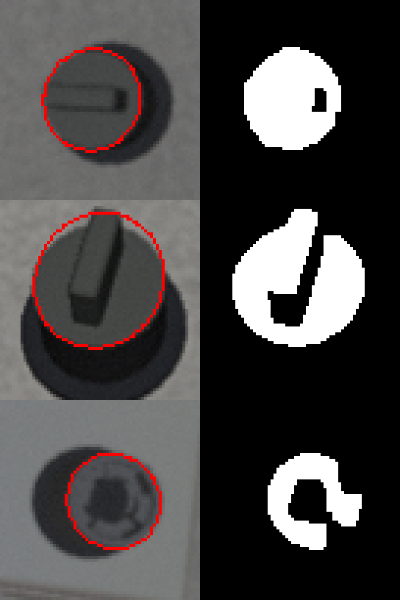

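```bash
cat > m3.py <<'E'
import cv2,numpy as np
from h import *
from station import arm
from scipy.ndimage import map_coordinates
from scipy.optimize import least_squares
R={n:arm.read_camera(n) for n in("side","top")}
def circ(n,c0,z,rad,lohi=(0.8,1.25),skip=()):
    r=R[n]; g=cv2.GaussianBlur(cv2.cvtColor(r["image"],cv2.COLOR_RGB2GRAY),(0,0),.8).astype(float)
    c=np.array(c0,float)
    for it in range(3):
        P=[]
        for a in np.arange(0,360,4):
            if any(l<=a<=h for l,h in skip): continue
            q=np.linspace(lohi[0],lohi[1],61)*rad
            W=np.c_[c[0]+q*np.cos(np.radians(a)),c[1]+q*np.sin(np.radians(a)),np.full(61,z)]
            uv=proj(r,W); v=map_coordinates(g,[uv[:,1],uv[:,0]],order=1)
            d=np.abs(np.gradient(v)); k=d.argmax()
            if 0<k<60 and d[k]>.5: P.append([*W[k,:2],a])
        P=np.array(P)
        s=least_squares(lambda p:np.hypot(P[:,0]-p[0],P[:,1]-p[1])-p[2],[*c,rad],loss="soft_l1",f_scale=.0007)
        c=s.x[:2]
    print(n,z,"c",s.x.round(4),"n",len(P),"med|res|mm",np.median(abs(s.fun*1e3)).round(2))
    return s.x
if __name__=="__main__":
    circ("top",(.546,.26),.048,.031,skip=[(70,110)])
    circ("side",(.547,.259),.048,.031,)
    circ("top",(.507,-.251),.115,.027)
    circ("side",(.507,-.251),.115,.027)
    circ("top",(.546,.26),.002,.040)
    circ("side",(.547,.259),.002,.040)
    print(proj(R["top"],[.5,-.25,.115]),proj(R["side"],[.5,-.25,.115]))
    # bar top quad
    for n,x,y in(("top",207,247),("side",283,375)):
        im=R[n]["image"][y-30:y+30,x-30:x+30,::-1]
        cv2.imwrite(f"pics/bar_{n}.png",cv2.resize(np.clip(im*3.,0,255).astype('u1'),(480,480),interpolation=cv2.INTER_CUBIC))
E
python3 m3.py; cd pics; python3 -c "
import cv2,numpy as np
cv2.imwrite('bars.png',cv2.resize(np.hstack([cv2.imread('bar_top.png'),cv2.imread('bar_side.png')]),(800,400)))"
```

```text
top 0.048 c [0.5463 0.2617 0.0309] n 78 med|res|mm 0.76
side 0.048 c [0.5471 0.2604 0.0309] n 87 med|res|mm 0.39
top 0.115 c [ 0.5075 -0.2513  0.0264] n 84 med|res|mm 0.56
side 0.115 c [ 0.5094 -0.2524  0.0262] n 86 med|res|mm 1.22
top 0.002 c [0.5469 0.2631 0.0404] n 90 med|res|mm 0.64
side 0.002 c [0.5477 0.2591 0.0407] n 79 med|res|mm 0.63
[[503.98509565 262.42309389]] [[355.11099572 118.54789175]]
```

View pics/bars.png

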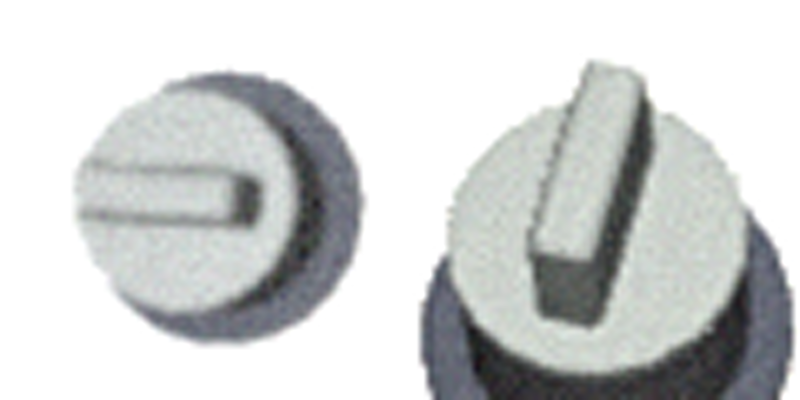

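```bash
python3 - <<'E'
from h import *
from station import arm
R={n:arm.read_camera(n) for n in("side","top")}
k=60/400
for n,ox,oy,dx,segs in(("top",177,217,0,[((100,163),(228,175)),((85,217),(228,224))]),("side",253,345,400,[((592,62),(533,250)),((640,80),(597,258)),((592,62),(640,80)),((533,250),(597,258))])):
    for a,b in segs:
        A,B=[plane(R[n],(ox+(p[0]-dx)*k,oy+p[1]*k),.079) for p in(a,b)]
        d=B-A; print(n,A.round(4),B.round(4),np.degrees(np.arctan2(d[1],d[0])).round(1),np.linalg.norm(d).round(4))
o=arm.get_obs()
from scipy.spatial.transform import Rotation as Ro
print(Ro.from_quat(o["ee_rot"]).as_matrix().round(4),o["tool_pos"],o["clock"],arm.grasp_offset)
E
```

```text
top [0.5539 0.2744 0.079 ] [0.5497 0.2408 0.079 ] -97.2 0.0338
top [0.5399 0.2785 0.079 ] [0.5369 0.241  0.079 ] -94.6 0.0376
side [0.5496 0.2409 0.079 ] [0.5532 0.2825 0.079 ] 85.0 0.0418
side [0.5394 0.2435 0.079 ] [0.5408 0.2824 0.079 ] 87.9 0.0389
side [0.5496 0.2409 0.079 ] [0.5394 0.2435 0.079 ] 165.4 0.0105
side [0.5532 0.2825 0.079 ] [0.5408 0.2824 0.079 ] -179.6 0.0124
[[ 9.295e-01  3.689e-01 -1.000e-04]
 [ 3.689e-01 -9.295e-01  2.000e-04]
 [ 0.000e+00 -2.000e-04 -1.000e+00]] [ 0.23976587 -0.60409923  0.23121166] 0.4 0.0187
```

```bash
python3 - <<'E'
from h import *
from station import arm
from scipy.ndimage import map_coordinates
R={n:arm.read_camera(n) for n in("side","top")}
C={"top":(.5075,-.2513),"side":(.5094,-.2524)}
rows=[]
for n in("top","side"):
    for z in(.112,.105):
        g=cv2.cvtColor(R[n]["image"],cv2.COLOR_RGB2GRAY).astype(float)
        a=np.radians(np.arange(0,360,1)); r=np.linspace(.012,.024,60)
        A,Q=np.meshgrid(a,r)
        W=np.stack([C[n][0]+Q*np.cos(A),C[n][1]+Q*np.sin(A),np.full_like(A,z)],-1).reshape(-1,3)
        uv=proj(R[n],W); v=map_coordinates(g,[uv[:,1],uv[:,0]],order=1).reshape(A.shape)
        rows.append(cv2.resize(np.clip(v*2.2,0,255).astype('u1'),(720,140))); rows.append(np.full((6,720),255,'u1'))
        b=v[(r>.017)&(r<.0205)].mean(0); print(n,z,b[::10].round().astype(int))
im=np.vstack(rows)
for k in range(0,360,30): cv2.putText(im,str(k),(k*2,12),0,.4,255,1)
cv2.imwrite("pics/polar.png",im)
E
```

```text
top 0.112 [80 74 79 80 81 80 82 80 79 80 76 78 81 68 64 75 77 77 76 71 61 60 52 62
 79 79 80 79 62 52 56 61 79 80 80 80]
top 0.105 [73 79 77 80 77 78 80 78 79 78 80 80 81 79 68 73 75 78 77 77 72 71 72 55
 70 73 74 76 73 74 76 78 80 81 80 80]
side 0.112 [76 66 70 88 92 89 89 87 84 88 85 88 86 81 81 86 94 93 92 76 49 40 44 55
 73 76 86 90 64 52 53 81 93 96 95 91]
side 0.105 [91 81 58 43 42 44 46 48 49 49 48 52 51 52 51 49 59 70 88 95 93 92 90 65
 51 48 52 56 62 69 67 57 66 69 59 71]
```

View pics/polar.png

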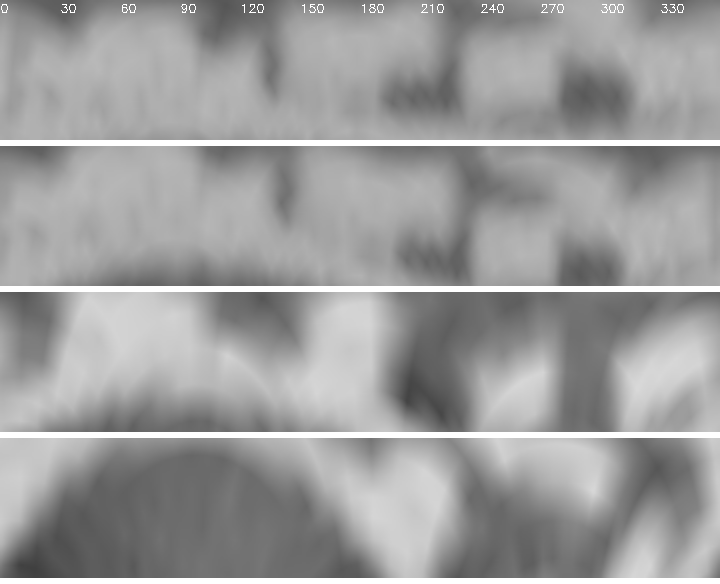

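Request:
send_rows(
  motion=[
    [[0.8,-0.92,-0.03],[0,0,-0.354]],
    [[0.8,-0.92,-0.03],[0,0,-0.354]],
    [[0.8,-0.92,-0.03],[0,0,-0.354]],
    [[0.8,-0.92,-0.03],[0,0,-0.354]],
    [[0.8,-0.92,-0.03],[0,0,-0.354]],
    [[0.8,-0.92,-0.03],[0,0,-0.354]],
    [[0.8,-0.92,-0.03],[0,0,-0.354]],
    [[0.8,-0.92,-0.03],[0,0,-0.354]],
    [[0.8,-0.92,-0.03],[0,0,-0.354]],
    [[0.8,-0.92,-0.03],[0,0,-0.354]],
  ],
  gripper=0,
  squeeze=60,
)

```text
clock: 1.33
tool_pos: [0.3781, -0.2094, 0.2419]
ee_rot: [0.732, 0.681, 0.0, 0.0]
force: [1.8, -0.6, 0.0]
opening: 0.0852
```

```bash
cat > go.py <<'E'
import sys,numpy as np
from station import arm
from scipy.spatial.transform import Rotation as Ro
o=arm.get_obs(); M=Ro.from_quat(o["ee_rot"]).as_matrix(); th=np.degrees(np.arctan2(M[1,0],M[0,0]))
print("t",round(o["clock"],2),"pos",o["tool_pos"].round(4),"th",th.round(2),"zax",M[:,2].round(4),"F",o["force"].round(2),"Mz",o["moment"].round(3),"op",round(float(o["opening"]),4),"q6",o["joint_positions"][5].round(3),"qv",abs(o["qvel"]).max().round(3))
if len(sys.argv)>1:
    x,y,z,t=map(float,sys.argv[1:5]); 
    D=Ro.from_matrix([[np.cos(np.radians(t)),np.sin(np.radians(t)),0],[np.sin(np.radians(t)),-np.cos(np.radians(t)),0],[0,0,-1]])
    print("shift",(M.T@(np.array([x,y,z])-o["tool_pos"])/.6).round(4),"turn",((Ro.from_matrix(M).inv()*D).as_rotvec()/np.pi).round(4))
E
python3 go.py 0.5465 0.2615 0.20 85.5
```

```text
t 1.33 pos [ 0.3781 -0.2094  0.2419] th 85.81 zax [ 7.e-04 -4.e-04 -1.e+00] F [ 1.81 -0.58  0.01] Mz [-0.004 -0.019  0.033] op 0.0852 q6 -0.503 qv 1.286
shift [0.8032 0.2226 0.0697] turn [0.0002 0.0001 0.0017]
```

Request:
send_rows(
  motion=[
    [[0.78,0.22,0.06],[0,0,0]],
    [[0.78,0.22,0.06],[0,0,0]],
    [[0.78,0.22,0.06],[0,0,0]],
    [[0.78,0.22,0.06],[0,0,0]],
    [[0.78,0.22,0.06],[0,0,0]],
    [[0.78,0.22,0.06],[0,0,0]],
    [[0.78,0.22,0.06],[0,0,0]],
    [[0.78,0.22,0.06],[0,0,0]],
    [[0.78,0.22,0.06],[0,0,0]],
    [[0.78,0.22,0.06],[0,0,0]],
  ],
)

```text
clock: 2.17
tool_pos: [0.523, 0.1807, 0.2108]
ee_rot: [0.735, 0.678, 0.0, 0.0]
force: [0.9, -0.4, -0.1]
opening: 0.0853
```

```bash
python3 go.py 0.5465 0.2615 0.13 85.5
```

```text
t 2.17 pos [0.523  0.1807 0.2108] th 85.39 zax [ 5.e-04  1.e-04 -1.e+00] F [ 0.88 -0.37 -0.12] Mz [ 0.015 -0.034 -0.038] op 0.0853 q6 0.358 qv 0.752
shift [0.1374 0.0282 0.1347] turn [ 0.0001 -0.     -0.0006]
```

Request:
send_rows(
  motion=[
    [[0.07,0.02,0.06],[0,0,0]],
    [[0.12,0.025,0.11],[0,0,0]],
    [[0.12,0.025,0.13],[0,0,0]],
    [[0.12,0.025,0.13],[0,0,0]],
    [[0.12,0.025,0.13],[0,0,0]],
    [[0.12,0.025,0.13],[0,0,0]],
  ],
)

```text
clock: 2.67
tool_pos: [0.5436, 0.2484, 0.1336]
ee_rot: [0.735, 0.678, 0.0, 0.0]
force: [-0.3, -0.4, 0.1]
opening: 0.0852
```

```bash
python3 go.py 0.5465 0.2615 0.053 85.5
```

```text
t 2.67 pos [0.5436 0.2484 0.1336] th 85.36 zax [ 3.e-04 -0.e+00 -1.e+00] F [-0.27 -0.38  0.06] Mz [ 0.007 -0.01  -0.018] op 0.0852 q6 0.459 qv 0.024
shift [0.0221 0.0031 0.1343] turn [ 0.0001 -0.     -0.0008]
```

Request:
send_rows(
  motion=[
    [[0.022,0.003,0.04],[0,0,0]],
    [[0.022,0.003,0.09],[0,0,0]],
    [[0.022,0.003,0.12],[0,0,0]],
    [[0.022,0.003,0.134],[0,0,0]],
    [[0.022,0.003,0.134],[0,0,0]],
    [[0.022,0.003,0.134],[0,0,0]],
  ],
)

```text
clock: 3.17
tool_pos: [0.547, 0.2615, 0.0537]
ee_rot: [0.735, 0.678, 0.001, 0.0]
force: [-0.5, -0.0, -0.7]
opening: 0.0856
```

```bash
python3 go.py 0.5465 0.2615 0.053 85.5; python3 - <<'E'
from station import arm
import cv2,numpy as np
a=arm.read_camera("side")["image"][300:460,200:360,::-1]; b=arm.read_camera("top")["image"][170:330,130:290,::-1]
cv2.imwrite("pics/g1.png",cv2.resize(np.clip(np.hstack([a,b])*2.,0,255).astype('u1'),(800,400)))
E
```

```text
t 3.17 pos [0.547  0.2615 0.0537] th 85.32 zax [ 1.1e-03  5.0e-04 -1.0e+00] F [-0.49 -0.02 -0.7 ] Mz [-0.026 -0.056 -0.01 ] op 0.0856 q6 0.478 qv 0.014
shift [-0.0001 -0.0008  0.0012] turn [ 0.0003 -0.0002 -0.001 ]
```

View pics/g1.png

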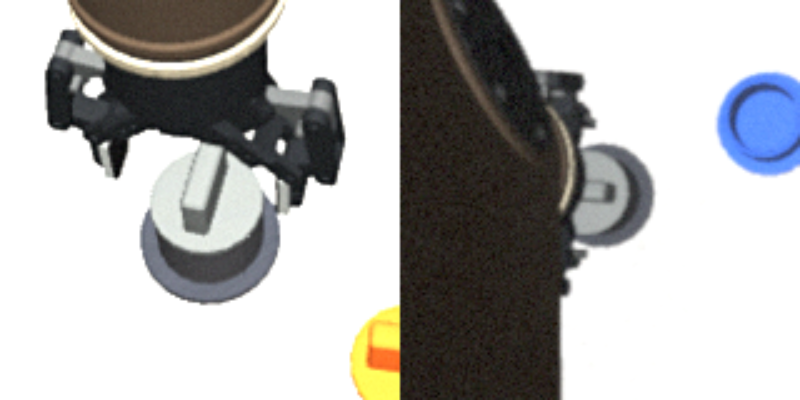

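Request:
send_rows(
  motion=[
    [[0,0,0],[0,0,0]],
    [[0,0,0],[0,0,0]],
    [[0,0,0],[0,0,0]],
    [[0,0,0],[0,0,0]],
    [[0,0,0],[0,0,0]],
    [[0,0,0],[0,0,0]],
    [[0,0,0],[0,0,0]],
    [[0,0,0],[0,0,0]],
  ],
  gripper=1,
  squeeze=60,
)

```text
clock: 3.93
tool_pos: [0.5463, 0.262, 0.0526]
ee_rot: [0.735, 0.678, 0.0, 0.0]
force: [-1.0, -0.5, 5.6]
opening: 0.0132
```

```bash
python3 go.py 0.5465 0.2615 0.053 85.5
```

```text
t 3.93 pos [0.5463 0.262  0.0526] th 85.37 zax [ 2.e-04  1.e-04 -1.e+00] F [-1.04 -0.51  5.61] Mz [-0.098  0.12  -0.024] op 0.0132 q6 0.478 qv 0.001
shift [-0.0008  0.0003 -0.0007] turn [ 0.0001 -0.     -0.0007]
```

Request:
send_rows(
  motion=[
    [[0,0,-0.03],[0,0,0]],
    [[0,0,-0.08],[0,0,0]],
    [[0,0,-0.14],[0,0,0]],
    [[0,0,-0.2],[0,0,0]],
    [[0,0,-0.25],[0,0,0]],
    [[0,0,-0.27],[0,0,0]],
    [[0,0,-0.27],[0,0,0]],
    [[0,0,-0.27],[0,0,0]],
  ],
)

```text
clock: 4.6
tool_pos: [0.5462, 0.2619, 0.2143]
ee_rot: [0.735, 0.678, 0.0, 0.0]
force: [0.5, 0.2, -1.4]
opening: 0.0128
```

```bash
python3 go.py 0.5085 -0.252 0.22 20; python3 - <<'E'
from station import arm
import cv2,numpy as np
a=arm.read_camera("side")["image"][180:420,160:400,::-1]; b=arm.read_camera("top")["image"][130:370,90:330,::-1]
cv2.imwrite("pics/g2.png",cv2.resize(np.clip(np.hstack([a,b])*2.,0,255).astype('u1'),(800,400)))
E
```

```text
t 4.6 pos [0.5462 0.2619 0.2143] th 85.37 zax [ 5.e-04  2.e-04 -1.e+00] F [ 0.48  0.25 -1.37] Mz [-0.02  -0.002  0.012] op 0.0128 q6 0.478 qv 0.031
shift [-0.8588  0.0065 -0.0098] turn [ 1.000e-04 -2.000e-04  3.632e-01]
```

View pics/g2.png

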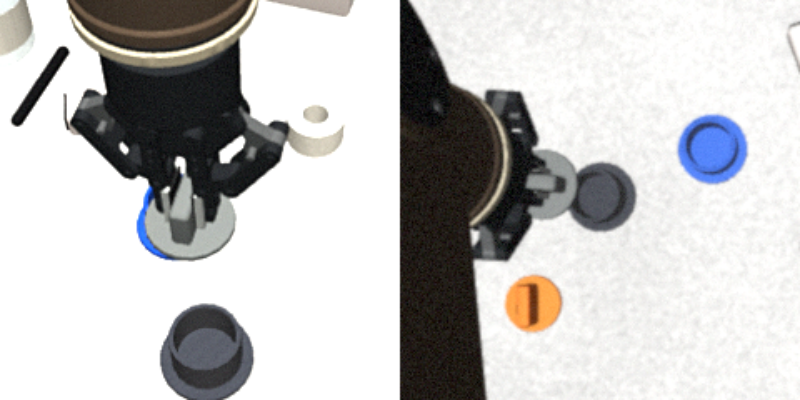

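Request:
send_rows(
  motion=[
    [[-0.05,0,-0.005],[0,0,0.03]],
    [[-0.11,0,-0.01],[0,0,0.06]],
    [[-0.17,0,-0.01],[0,0,0.1]],
    [[-0.23,0,-0.01],[0,0,0.14]],
    [[-0.29,0,-0.01],[0,0,0.18]],
    [[-0.35,0,-0.01],[0,0,0.22]],
    [[-0.41,0,-0.01],[0,0,0.26]],
    [[-0.47,0.003,-0.01],[0,0,0.3]],
    [[-0.53,0.004,-0.01],[0,0,0.34]],
    [[-0.59,0.005,-0.01],[0,0,0.363]],
  ],
)

```text
clock: 5.53
tool_pos: [0.5194, -0.0927, 0.2187]
ee_rot: [0.985, 0.17, -0.001, -0.001]
force: [0.4, -0.3, 0.2]
opening: 0.0129
```

```bash
python3 go.py 0.5085 -0.252 0.22 20
```

```text
t 5.53 pos [ 0.5194 -0.0927  0.2187] th 19.62 zax [-2.7e-03  7.0e-04 -1.0e+00] F [ 0.4  -0.3   0.24] Mz [ 0.024 -0.049  0.019] op 0.0129 q6 0.994 qv 0.813
shift [-0.1062  0.244  -0.0023] turn [-0.0005  0.0007 -0.0021]
```

Request:
send_rows(
  motion=[
    [[-0.03,0.07,0],[0,0,0]],
    [[-0.06,0.14,0],[0,0,0]],
    [[-0.08,0.19,0],[0,0,0]],
    [[-0.1,0.23,0],[0,0,0]],
    [[-0.1,0.235,0],[0,0,0]],
    [[-0.1,0.235,0],[0,0,0]],
    [[-0.1,0.235,0],[0,0,0]],
  ],
)

```text
clock: 6.12
tool_pos: [0.5119, -0.2436, 0.219]
ee_rot: [0.985, 0.174, -0.001, -0.001]
force: [0.1, -0.1, -0.8]
opening: 0.0132
```

```bash
python3 go.py 0.5085 -0.252 0.17 20; python3 - <<'E'
from station import arm
import cv2,numpy as np
a=arm.read_camera("side")["image"][30:190,270:430,::-1]; b=arm.read_camera("top")["image"][180:340,420:580,::-1]
cv2.imwrite("pics/g3.png",cv2.resize(np.clip(np.hstack([a,b])*2.,0,255).astype('u1'),(800,400)))
E
```

```text
t 6.12 pos [ 0.5119 -0.2436  0.219 ] th 19.98 zax [-0.0021  0.0015 -1.    ] F [ 0.11 -0.05 -0.82] Mz [ 0.075 -0.036  0.013] op 0.0132 q6 0.724 qv 0.025
shift [-0.01    0.0115  0.0816] turn [-0.0007  0.0005 -0.0001]
```

View pics/g3.png

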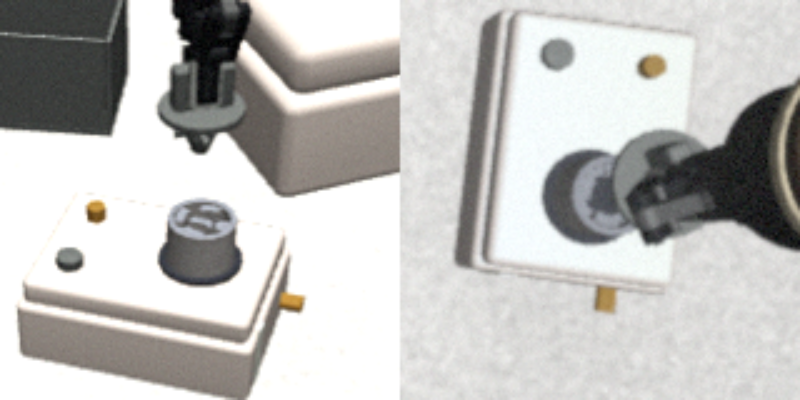

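Request:
send_rows(
  motion=[
    [[-0.01,0.0115,0.02],[0,0,0]],
    [[-0.01,0.0115,0.05],[0,0,0]],
    [[-0.01,0.0115,0.073],[0,0,0]],
    [[-0.01,0.0115,0.073],[0,0,0]],
    [[-0.01,0.0115,0.073],[0,0,0]],
    [[-0.01,0.0115,0.073],[0,0,0]],
  ],
)

```text
clock: 6.72
tool_pos: [0.5098, -0.2522, 0.1773]
ee_rot: [0.985, 0.174, 0.0, 0.0]
force: [-0.3, -0.3, -1.3]
opening: 0.0131
```

```bash
python3 go.py 0.5085 -0.252 0.17 20; python3 - <<'E'
import m3,cv2,numpy as np
from h import *
from station import arm
p=arm.get_obs()["tool_pos"]; z=p[2]-.0106
print(p)
for n in("side","top"):
    m3.circ(n,p[:2],z+.006,.031)
    m3.circ(n,p[:2],z,.031)
m3.circ("side",(.5085,-.252),.115,.027,skip=[(0,40),(140,360)])
a=m3.R["side"]["image"][60:160,300:400,::-1]; b=m3.R["top"]["image"][210:310,460:560,::-1]
cv2.imwrite("pics/g4.png",cv2.resize(np.clip(np.hstack([a,b])*2.,0,255).astype('u1'),(800,400)))
print(proj(m3.R["side"],[*p[:2],z+.006]),proj(m3.R["top"],[*p[:2],z+.006]))
E
```

```text
t 6.72 pos [ 0.5098 -0.2522  0.1773] th 20.09 zax [ 5.e-04 -2.e-04 -1.e+00] F [-0.29 -0.3  -1.35] Mz [-0.038  0.006 -0.019] op 0.0131 q6 0.707 qv 0.008
shift [-0.0019 -0.001   0.0121] turn [ 0.0001 -0.0001  0.0005]
[ 0.50991255 -0.25258206  0.1775561 ]
side 0.1729560994693855 c [ 0.5107 -0.2476  0.0314] n 73 med|res|mm 1.12
side 0.1669560994693855 c [ 0.5114 -0.2561  0.0315] n 70 med|res|mm 1.25
top 0.1729560994693855 c [ 0.5091 -0.2494  0.0313] n 73 med|res|mm 1.21
top 0.1669560994693855 c [ 0.5092 -0.2518  0.0316] n 73 med|res|mm 1.21
side 0.115 c [ 0.5088 -0.2537  0.027 ] n 23 med|res|mm 0.56
[[351.26263096  90.53272751]] [[520.74150479 254.96633489]]
```

View pics/g4.png

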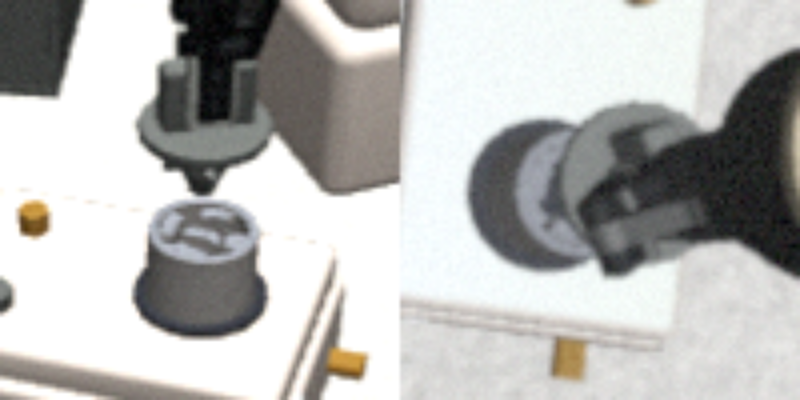

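```bash
python3 go.py 0.508 -0.253 0.150 20
```

```text
t 6.82 pos [ 0.5099 -0.2526  0.1776] th 20.06 zax [ 1.2e-03 -7.0e-04 -1.0e+00] F [-0.46  0.02  0.1 ] Mz [ 0.015 -0.007 -0.046] op 0.0128 q6 0.707 qv 0.004
shift [-0.0033 -0.0005  0.0459] turn [ 0.0003 -0.0003  0.0004]
```

Request:
send_rows(
  motion=[
    [[-0.0033,-0.0005,0.0],[0,0,0]],
    [[-0.0033,-0.0005,0.01],[0,0,0]],
    [[-0.0033,-0.0005,0.02],[0,0,0]],
    [[-0.0033,-0.0005,0.03],[0,0,0]],
    [[-0.0033,-0.0005,0.04],[0,0,0]],
    [[-0.0033,-0.0005,0.046],[0,0,0]],
    [[-0.0033,-0.0005,0.046],[0,0,0]],
    [[-0.0033,-0.0005,0.046],[0,0,0]],
  ],
)

```text
clock: 7.48
tool_pos: [0.5072, -0.2531, 0.1486]
ee_rot: [0.985, 0.174, -0.0, -0.0]
force: [-0.2, 0.4, 0.0]
opening: 0.0129
```

```bash
python3 go.py 0.508 -0.253 0.140 20;python3 go.py
```

```text
t 7.48 pos [ 0.5072 -0.2531  0.1486] th 20.02 zax [-7.e-04  4.e-04 -1.e+00] F [-0.21  0.37  0.04] Mz [-0.041  0.009 -0.061] op 0.0129 q6 0.705 qv 0.009
shift [0.0014 0.0004 0.0143] turn [-0.0002  0.0002  0.0001]
t 7.48 pos [ 0.5072 -0.2531  0.1486] th 20.02 zax [-7.e-04  4.e-04 -1.e+00] F [-0.21  0.37  0.04] Mz [-0.041  0.009 -0.061] op 0.0129 q6 0.705 qv 0.009
```

Request:
send_rows(
  motion=[
    [[0.001,0,0.003],[0,0,0]],
    [[0.001,0,0.006],[0,0,0]],
    [[0.001,0,0.008],[0,0,0]],
    [[0.001,0,0.008],[0,0,0]],
    [[0.001,0,0.008],[0,0,0]],
  ],
)

```text
clock: 7.9
tool_pos: [0.5079, -0.2529, 0.1442]
ee_rot: [0.985, 0.174, -0.0, -0.0]
force: [0.6, 0.4, -0.5]
opening: 0.0128
```

```bash
python3 go.py
```

```text
t 7.9 pos [ 0.5079 -0.2529  0.1442] th 20.03 zax [-0.  0. -1.] F [ 0.6   0.41 -0.49] Mz [-0.019  0.013  0.022] op 0.0128 q6 0.706 qv 0.002
```

Request:
send_rows(
  motion=[
    [[0,0,0.002],[0,0,0]],
    [[0,0,0.004],[0,0,0]],
    [[0,0,0.005],[0,0,0]],
    [[0,0,0.005],[0,0,0]],
    [[0,0,0.005],[0,0,0]],
  ],
)

```text
clock: 8.32
tool_pos: [0.5079, -0.2529, 0.1411]
ee_rot: [0.985, 0.174, -0.0, -0.0]
force: [0.4, -0.7, -0.6]
opening: 0.013
```

```bash
python3 go.py
```

```text
t 8.32 pos [ 0.5079 -0.2529  0.1411] th 20.02 zax [-1.e-04  0.e+00 -1.e+00] F [ 0.38 -0.68 -0.6 ] Mz [-0.02   0.013 -0.022] op 0.013 q6 0.706 qv 0.002
```

Request:
send_rows(
  motion=[
    [[0,0,0.0017],[0,0,0]],
    [[0,0,0.0033],[0,0,0]],
    [[0,0,0.0033],[0,0,0]],
    [[0,0,0.0033],[0,0,0]],
  ],
)

```text
clock: 8.65
tool_pos: [0.5078, -0.2529, 0.1391]
ee_rot: [0.985, 0.174, -0.0, -0.0]
force: [-0.6, 0.5, -0.5]
opening: 0.0133
```

```bash
python3 go.py
```

```text
t 8.65 pos [ 0.5078 -0.2529  0.1391] th 20.03 zax [-2.e-04  1.e-04 -1.e+00] F [-0.61  0.51 -0.52] Mz [-0.041 -0.023  0.004] op 0.0133 q6 0.706 qv 0.002
```

Request:
send_rows(
  motion=[
    [[0,0,0.0017],[0,0,0]],
    [[0,0,0.0017],[0,0,0]],
    [[0,0,0.0017],[0,0,0]],
  ],
)

```text
clock: 8.9
tool_pos: [0.5079, -0.2529, 0.1381]
ee_rot: [0.985, 0.174, -0.0, -0.0]
force: [-0.9, -0.1, -1.2]
opening: 0.0129
```

```bash
python3 go.py
```

```text
t 8.9 pos [ 0.5079 -0.2529  0.1381] th 20.02 zax [-1.e-04  1.e-04 -1.e+00] F [-0.85 -0.15 -1.18] Mz [ 0.095 -0.059 -0.023] op 0.0129 q6 0.706 qv 0.002
```

Flange now about 12.5 mm above the rim with no contact force, so it may be going into a start. I'll continue in small steps.

Request:
send_rows(
  motion=[
    [[0,0,0.0017],[0,0,0]],
    [[0,0,0.0033],[0,0,0]],
    [[0,0,0.0033],[0,0,0]],
    [[0,0,0.0033],[0,0,0]],
  ],
)

```text
clock: 9.23
tool_pos: [0.5079, -0.2529, 0.1361]
ee_rot: [0.985, 0.174, -0.0, -0.0]
force: [0.2, 0.6, -0.9]
opening: 0.013
```

```bash
python3 go.py
```

```text
t 9.23 pos [ 0.5079 -0.2529  0.1361] th 20.03 zax [-1.e-04  1.e-04 -1.e+00] F [ 0.2   0.62 -0.87] Mz [ 0.135 -0.069  0.025] op 0.013 q6 0.706 qv 0.003
```

Request:
send_rows(
  motion=[
    [[0,0,0.0017],[0,0,0]],
    [[0,0,0.0017],[0,0,0]],
    [[0,0,0.0017],[0,0,0]],
  ],
)

```text
clock: 9.48
tool_pos: [0.5079, -0.2529, 0.1351]
ee_rot: [0.985, 0.174, -0.0, -0.0]
force: [0.8, 0.2, 0.0]
opening: 0.0131
```

```bash
python3 go.py
```

```text
t 9.48 pos [ 0.5079 -0.2529  0.1351] th 20.02 zax [-0.e+00  1.e-04 -1.e+00] F [0.81 0.18 0.04] Mz [ 0.078 -0.057  0.005] op 0.0131 q6 0.706 qv 0.002
```

Request:
send_rows(
  motion=[
    [[0,0,0.0017],[0,0,0]],
    [[0,0,0.0033],[0,0,0]],
    [[0,0,0.0033],[0,0,0]],
    [[0,0,0.0033],[0,0,0]],
  ],
)

```text
clock: 9.82
tool_pos: [0.5079, -0.2529, 0.1331]
ee_rot: [0.985, 0.174, -0.0, -0.0]
force: [0.9, 0.6, -1.9]
opening: 0.0126
```

```bash
python3 go.py; python3 - <<'E'
from station import arm
import cv2,numpy as np
a=arm.read_camera("side")["image"][60:160,300:400,::-1]; b=arm.read_camera("top")["image"][210:310,460:560,::-1]
cv2.imwrite("pics/g5.png",cv2.resize(np.clip(np.hstack([a,b])*2.,0,255).astype('u1'),(800,400)))
E
```

```text
t 9.82 pos [ 0.5079 -0.2529  0.1331] th 20.02 zax [-1.e-04  0.e+00 -1.e+00] F [ 0.95  0.63 -1.91] Mz [0.09  0.001 0.01 ] op 0.0126 q6 0.706 qv 0.003
```

View pics/g5.png

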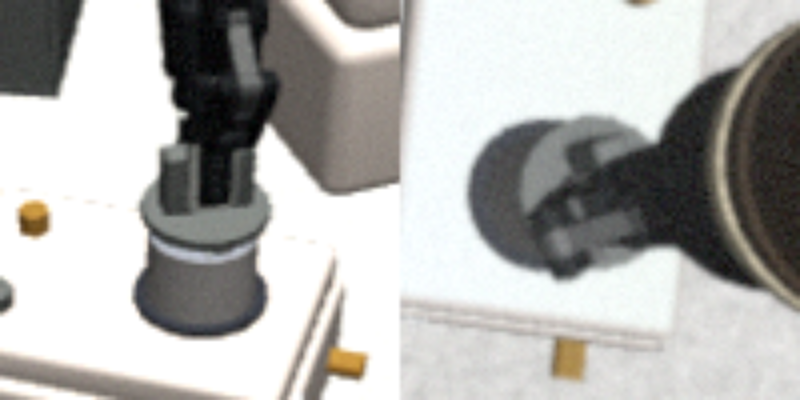

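The cap has gone straight into a start; in the side crop the flange sits just above the rim at (205,240). I'll ease it down to the start's floor.

Request:
send_rows(
  motion=[
    [[0,0,0.0017],[0,0,0]],
    [[0,0,0.0033],[0,0,0]],
    [[0,0,0.0033],[0,0,0]],
    [[0,0,0.0033],[0,0,0]],
  ],
)

```text
clock: 10.25
tool_pos: [0.5078, -0.253, 0.1311]
ee_rot: [0.985, 0.174, -0.0, -0.0]
force: [0.2, -0.8, -0.5]
opening: 0.0132
```

```bash
python3 go.py
```

```text
t 10.25 pos [ 0.5078 -0.253   0.1311] th 20.02 zax [-2.e-04  1.e-04 -1.e+00] F [ 0.19 -0.77 -0.53] Mz [-0.009 -0.013 -0.038] op 0.0132 q6 0.706 qv 0.003
```

Request:
send_rows(
  motion=[
    [[0,0,0.0008],[0,0,0]],
    [[0,0,0.0016],[0,0,0]],
    [[0,0,0.0016],[0,0,0]],
    [[0,0,0.0016],[0,0,0]],
  ],
)

```text
clock: 10.58
tool_pos: [0.5079, -0.2529, 0.1302]
ee_rot: [0.985, 0.174, -0.0, -0.0]
force: [0.8, 0.0, -0.8]
opening: 0.0128
```

```bash
python3 go.py
```

```text
t 10.58 pos [ 0.5079 -0.2529  0.1302] th 20.03 zax [-1.e-04  0.e+00 -1.e+00] F [ 0.82  0.03 -0.83] Mz [ 0.052 -0.012  0.05 ] op 0.0128 q6 0.706 qv 0.002
```

Request:
send_rows(
  motion=[
    [[0,0,0.0008],[0,0,0]],
    [[0,0,0.0017],[0,0,0]],
    [[0,0,0.0017],[0,0,0]],
    [[0,0,0.0017],[0,0,0]],
  ],
)

```text
clock: 10.92
tool_pos: [0.5079, -0.2529, 0.1293]
ee_rot: [0.985, 0.174, 0.0, 0.0]
force: [-0.0, 0.2, 1.9]
opening: 0.0127
```

```bash
python3 go.py
```

```text
t 10.92 pos [ 0.5079 -0.2529  0.1293] th 20.03 zax [ 1.e-04 -0.e+00 -1.e+00] F [-0.03  0.23  1.89] Mz [ 0.074  0.026 -0.069] op 0.0127 q6 0.706 qv 0.004
```

Request:
send_rows(
  motion=[
    [[0,0,0.0004],[0,0,0.02]],
    [[0,0,0.0009],[0,0,0.04]],
    [[0,0,0.0013],[0,0,0.06]],
    [[0,0,0.0018],[0,0,0.078]],
    [[0,0,0.0018],[0,0,0.078]],
  ],
)

```text
clock: 11.33
tool_pos: [0.508, -0.2531, 0.1282]
ee_rot: [0.999, 0.051, 0.0, 0.0]
force: [-0.5, -1.2, 2.8]
opening: 0.0128
```

```bash
python3 go.py
```

```text
t 11.33 pos [ 0.508  -0.2531  0.1282] th 5.82 zax [ 2.e-04 -2.e-04 -1.e+00] F [-0.53 -1.21  2.84] Mz [-0.107 -0.018  0.033] op 0.0128 q6 0.954 qv 0.113
```

Turning freely at 2.8 N and following the thread down. I'll go on.

Request:
send_rows(
  motion=[
    [[0,0,0.0004],[0,0,0.02]],
    [[0,0,0.0009],[0,0,0.04]],
    [[0,0,0.0013],[0,0,0.06]],
    [[0,0,0.0018],[0,0,0.078]],
    [[0,0,0.0018],[0,0,0.078]],
  ],
)

```text
clock: 11.75
tool_pos: [0.5079, -0.253, 0.1271]
ee_rot: [0.997, -0.071, 0.0, 0.0]
force: [1.2, -1.1, 1.6]
opening: 0.0133
```

```bash
python3 go.py
```

```text
t 11.75 pos [ 0.5079 -0.253   0.1271] th -8.11 zax [ 1.e-04 -0.e+00 -1.e+00] F [ 1.19 -1.15  1.58] Mz [-0.062  0.086  0.012] op 0.0133 q6 1.197 qv 0.106
```

Request:
send_rows(
  motion=[
    [[0,0,0.0005],[0,0,0.02]],
    [[0,0,0.001],[0,0,0.04]],
    [[0,0,0.0015],[0,0,0.06]],
    [[0,0,0.002],[0,0,0.072]],
    [[0,0,0.002],[0,0,0.072]],
  ],
)

```text
clock: 12.17
tool_pos: [0.5079, -0.2529, 0.1259]
ee_rot: [0.983, -0.182, 0.0, 0.0]
force: [-1.0, -0.1, 2.3]
opening: 0.0126
```

```bash
python3 go.py
```

```text
t 12.17 pos [ 0.5079 -0.2529  0.1259] th -20.94 zax [ 0. -0. -1.] F [-0.97 -0.14  2.33] Mz [0.027 0.042 0.008] op 0.0126 q6 1.421 qv 0.071
```

Request:
send_rows(
  motion=[
    [[0,0,0.0004],[0,0,0.012]],
    [[0,0,0.0007],[0,0,0.024]],
    [[0,0,0.0007],[0,0,0.024]],
    [[0,0,0.0007],[0,0,0.024]],
  ],
)

```text
clock: 12.5
tool_pos: [0.508, -0.2529, 0.1256]
ee_rot: [0.976, -0.217, 0.0, -0.0]
force: [-0.4, 0.2, 3.4]
opening: 0.0134
```

```bash
python3 go.py
```

```text
t 12.5 pos [ 0.508  -0.2529  0.1256] th -25.12 zax [ 2.e-04 -1.e-04 -1.e+00] F [-0.4   0.23  3.44] Mz [ 0.154 -0.049  0.011] op 0.0134 q6 1.494 qv 0.002
```

Request:
send_rows(
  motion=[
    [[0,0,0.0004],[0,0,0.012]],
    [[0,0,0.0007],[0,0,0.02]],
    [[0,0,0.0007],[0,0,0.02]],
    [[0,0,0.0007],[0,0,0.02]],
  ],
)

```text
clock: 12.83
tool_pos: [0.5082, -0.253, 0.1256]
ee_rot: [0.969, -0.248, 0.0, 0.0]
force: [-0.7, 2.6, 10.0]
opening: 0.0133
```

```bash
python3 go.py
```

```text
t 12.83 pos [ 0.5082 -0.253   0.1256] th -28.75 zax [ 7.e-04 -3.e-04 -1.e+00] F [-0.67  2.64 10.05] Mz [ 0.28   0.158 -0.01 ] op 0.0133 q6 1.557 qv 0.005
```

```bash
python3 - <<'E'
from station import arm
import cv2,numpy as np
a=arm.read_camera("side")["image"][80:150,315:385,::-1]
cv2.imwrite("pics/g6.png",cv2.resize(np.clip(a*2.,0,255).astype('u1'),(560,560),interpolation=cv2.INTER_CUBIC))
E
python3 go.py
```

```text
t 12.88 pos [ 0.5081 -0.253   0.1256] th -28.74 zax [ 6.e-04 -2.e-04 -1.e+00] F [-1.53  1.19 10.84] Mz [ 0.268  0.217 -0.044] op 0.0127 q6 1.557 qv 0.002
```

View pics/g6.png

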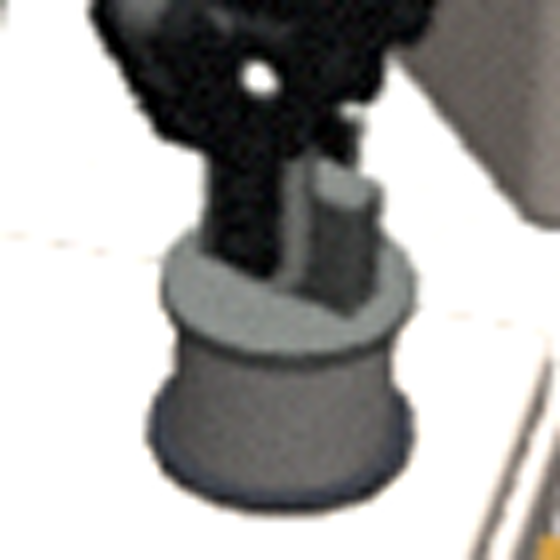

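Request:
send_rows(
  motion=[
    [[0,0,-0.0005],[0,0,0.012]],
    [[0,0,-0.0005],[0,0,0.024]],
    [[0,0,-0.0005],[0,0,0.024]],
    [[0,0,-0.0005],[0,0,0.024]],
  ],
)

```text
clock: 13.22
tool_pos: [0.5081, -0.2529, 0.1256]
ee_rot: [0.959, -0.285, 0.0, 0.0]
force: [-0.4, 1.6, 6.2]
opening: 0.0129
```

```bash
python3 go.py; python3 - <<'E'
from station import arm
import numpy as np
E

```

```text
t 13.22 pos [ 0.5081 -0.2529  0.1256] th -33.07 zax [ 3.e-04 -1.e-04 -1.e+00] F [-0.36  1.61  6.17] Mz [ 0.187 -0.043  0.082] op 0.0129 q6 1.633 qv 0.009
```

Request:
send_rows(
  motion=[
    [[0,0,0],[0,0,0.012]],
    [[0,0,0],[0,0,0.024]],
    [[0,0,0],[0,0,0.024]],
    [[0,0,0],[0,0,0.024]],
  ],
)

```text
clock: 13.55
tool_pos: [0.508, -0.253, 0.1256]
ee_rot: [0.947, -0.321, 0.0, 0.0]
force: [0.1, 0.4, 4.9]
opening: 0.013
```

```bash
python3 go.py
```

```text
t 13.55 pos [ 0.508  -0.253   0.1256] th -37.39 zax [ 3.e-04 -1.e-04 -1.e+00] F [0.1  0.44 4.93] Mz [0.157 0.116 0.212] op 0.013 q6 1.708 qv 0.007
```

Request:
send_rows(
  motion=[
    [[0,0,0],[0,0,-0.012]],
    [[0,0,-0.0004],[0,0,-0.022]],
    [[0,0,-0.0004],[0,0,-0.022]],
    [[0,0,-0.0004],[0,0,-0.022]],
  ],
)

```text
clock: 13.88
tool_pos: [0.508, -0.2529, 0.1257]
ee_rot: [0.957, -0.289, 0.0, 0.0]
force: [1.0, 0.3, 2.7]
opening: 0.0131
```

```bash
python3 go.py
```

```text
t 13.88 pos [ 0.508  -0.2529  0.1257] th -33.55 zax [ 2.e-04 -1.e-04 -1.e+00] F [1.   0.31 2.65] Mz [ 0.171 -0.17   0.143] op 0.0131 q6 1.641 qv 0.02
```

Request:
send_rows(
  motion=[
    [[0,0,0],[0,0,0]],
    [[0,0,0],[0,0,0]],
    [[0,0,0],[0,0,0]],
    [[0,0,0],[0,0,0]],
    [[0,0,0],[0,0,0]],
    [[0,0,0],[0,0,0]],
    [[0,0,0],[0,0,0]],
  ],
  gripper=0,
)

```text
clock: 14.47
tool_pos: [0.5079, -0.2529, 0.1255]
ee_rot: [0.957, -0.289, -0.0, -0.0]
force: [0.3, 0.1, 0.2]
opening: 0.0854
```

```bash
python3 go.py
```

```text
t 14.47 pos [ 0.5079 -0.2529  0.1255] th -33.61 zax [-1.e-04  0.e+00 -1.e+00] F [0.26 0.09 0.19] Mz [-0.039 -0.018  0.01 ] op 0.0854 q6 1.642 qv 0.002
```

Released. Before backing off I'll lift clear, then check the cap.

Request:
send_rows(
  motion=[
    [[0,0,-0.02],[0,0,0]],
    [[0,0,-0.07],[0,0,0]],
    [[0,0,-0.13],[0,0,0]],
    [[0,0,-0.19],[0,0,0]],
    [[0,0,-0.23],[0,0,0]],
    [[0,0,-0.23],[0,0,0]],
    [[0,0,-0.23],[0,0,0]],
  ],
)

```text
clock: 15.05
tool_pos: [0.5085, -0.2533, 0.2651]
ee_rot: [0.957, -0.289, 0.001, 0.0]
force: [-0.7, 0.9, -0.3]
opening: 0.0856
```

```bash
python3 go.py 0.5085 -0.253 0.125 -33.5; python3 - <<'E'
import m3,cv2,numpy as np
from h import *
for n in("side","top"): m3.circ(n,(.508,-.253),.122,.031)
a=m3.R["side"]["image"][80:150,315:385,::-1]; b=m3.R["top"]["image"][210:310,460:560,::-1]
cv2.imwrite("pics/g7.png",np.hstack([cv2.resize(np.clip(q*2.,0,255).astype('u1'),(400,400),interpolation=cv2.INTER_CUBIC) for q in(a,b)]))
E
```

```text
t 15.05 pos [ 0.5085 -0.2533  0.2651] th -33.61 zax [ 0.0026 -0.0015 -1.    ] F [-0.7   0.92 -0.34] Mz [ 0.027 -0.059  0.012] op 0.0856 q6 1.642 qv 0.039
shift [-0.001  -0.0003  0.2335] turn [-0.0001 -0.001  -0.0006]
side 0.122 c [ 0.5092 -0.2545  0.0316] n 82 med|res|mm 1.52
top 0.122 c [ 0.5079 -0.2516  0.0305] n 84 med|res|mm 0.53
```

View pics/g7.png

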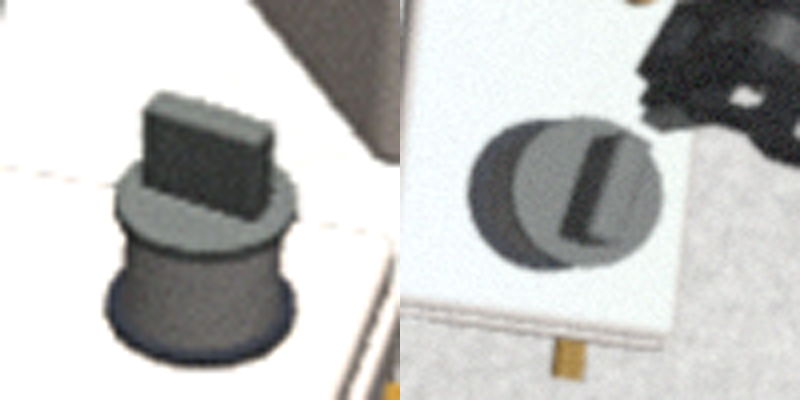

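```bash
python3 - <<'E'
from h import *
from station import arm
R={n:arm.read_camera(n) for n in("side","top")}
S=lambda x,y:(315+x*.175,80+y*.175)
T=lambda x,y:(460+(x-400)*.25,210+y*.25)
for a,b in(((157,93),(272,126)),((143,106),(266,140))):
    A,B=plane(R["side"],S(*a),.1525),plane(R["side"],S(*b),.1525);d=B-A
    print(A.round(4),B.round(4),np.degrees(np.arctan2(d[1],d[0])).round(1))
A,B=plane(R["top"],T(625,137),.1525),plane(R["top"],T(592,240),.1525);d=B-A
print(A.round(4),B.round(4),np.degrees(np.arctan2(d[1],d[0])))
# expected bar direction and far bottom-edge check: project flange bottom-edge nearest camera for several heights
for h in(0,.001,.002,.005):
    o,_=ray(R["side"],(320,240)); c=np.array([.5085,-.2525]); u=(o[:2]-c)/np.linalg.norm(o[:2]-c)
    print(h,proj(R["side"],[*(c+u*.031),.115+h]),proj(R["side"],[*(c+u*.031),.121+h]))
g=cv2.cvtColor(R["side"]["image"],cv2.COLOR_RGB2GRAY)
for x in(347,350,353): print(x,g[108:132,x])
E
```

```text
[ 0.5265 -0.2636  0.1525] [ 0.488  -0.2497  0.1525] 160.2
[ 0.5302 -0.2555  0.1525] [ 0.4892 -0.2415  0.1525] 161.2
[ 0.5274 -0.2557  0.1525] [ 0.4877 -0.2404  0.1525] 158.99284226371608
0 [[350.27492971 127.1835842 ]] [[350.40487097 124.49510435]]
0.001 [[350.29651263 126.73714189]] [[350.42663177 124.04472226]]
0.002 [[350.31812506 126.2900463 ]] [[350.44842241 123.59367884]]
0.005 [[350.38313995 124.94482645]] [[350.51397393 122.23656703]]
347 [30 28 26 29 27 25 34 63 70 68 71 71 69 71 70 53 27 32 48 50 48 50 50 51]
350 [29 28 26 28 29 26 23 34 65 70 69 67 68 69 72 65 31 29 47 51 51 48 51 51]
353 [29 27 26 24 29 30 23 23 35 63 70 68 67 70 70 62 31 31 49 51 52 53 50 53]
```

```bash
python3 - <<'E'
from h import *
from station import arm
r=arm.read_camera("side")
g0=cv2.cvtColor(cv2.imread("pics/side0.png"),cv2.COLOR_BGR2GRAY)
c=np.array([.5085,-.2525]);o,_=ray(r,(320,240)); u=(o[:2]-c)/np.linalg.norm(o[:2]-c)
print(proj(r,[*(c+u*.027),.115]),proj(r,[*(c-u*.027),.115]))
for x in(347,350,353): print(x,g0[106:132,x])
E
python3 go.py 0.5082 -0.253 0.160 -20
```

```text
[[350.33697523 125.90005841]] [[351.13996822 109.2565364 ]]
347 [135 137 138 118  92  53  50  50  52  51  62  96  93  54  54  71  93  95
  91  68  44  48  48  49  47  48]
350 [133 138 136 105  89  53  69  77  60  51  53  81  96  65  48  51  66  91
  95  86  49  50  51  52  52  49]
353 [136 142 141 121  87  54  85  98  60  48  45  54  91  97  78  51  46  56
  93  84  48  51  54  51  50  53]
t 15.3 pos [ 0.5073 -0.2526  0.2624] th -33.62 zax [-0.0018  0.0011 -1.    ] F [ 0.14 -0.46  0.24] Mz [ 0.014 -0.026 -0.016] op 0.0854 q6 1.642 qv 0.003
shift [ 0.0019 -0.0003  0.1706] turn [-0.      0.0007 -0.0757]
```

The bar reads −20° but the tool let go at −33°, so the cap either sprang back or slipped in the grip. Being home needs confirming, so I'll regrip and check for the end stop.

Request:
send_rows(
  motion=[
    [[0.0015,0,0.05],[0,0,-0.037]],
    [[0.0015,0,0.1],[0,0,-0.0755]],
    [[0.0015,0,0.15],[0,0,-0.0755]],
    [[0.0015,0,0.19],[0,0,-0.0755]],
    [[0.0015,0,0.215],[0,0,-0.0755]],
    [[0.0015,0,0.224],[0,0,-0.0755]],
    [[0.0015,0,0.224],[0,0,-0.0755]],
    [[0.0015,0,0.224],[0,0,-0.0755]],
  ],
)

```text
clock: 15.97
tool_pos: [0.5087, -0.2535, 0.1293]
ee_rot: [0.985, -0.174, -0.0, -0.0]
force: [0.7, -0.6, 0.2]
opening: 0.0853
```

```bash
python3 go.py 0.508 -0.253 0.127 -20
```

```text
t 15.97 pos [ 0.5087 -0.2535  0.1293] th -20.02 zax [-3.e-04  2.e-04 -1.e+00] F [ 0.67 -0.64  0.16] Mz [ 0.003  0.002 -0.011] op 0.0853 q6 1.405 qv 0.021
shift [-0.0014 -0.0003  0.0039] turn [-0.      0.0001 -0.0001]
```

Request:
send_rows(
  motion=[
    [[-0.0014,0,0.003],[0,0,0]],
    [[-0.0014,0,0.003],[0,0,0]],
    [[-0.0014,0,0.003],[0,0,0]],
    [[-0.0014,0,0.003],[0,0,0]],
    [[-0.0014,0,0.003],[0,0,0]],
    [[-0.0014,0,0.003],[0,0,0]],
    [[-0.0014,0,0.003],[0,0,0]],
    [[-0.0014,0,0.003],[0,0,0]],
  ],
  gripper=1,
  squeeze=80,
)

```text
clock: 16.63
tool_pos: [0.508, -0.2533, 0.1276]
ee_rot: [0.985, -0.174, 0.0, 0.0]
force: [0.3, 0.5, 3.0]
opening: 0.0126
```

```bash
python3 go.py
```

```text
t 16.63 pos [ 0.508  -0.2533  0.1276] th -20.02 zax [ 4.e-04 -3.e-04 -1.e+00] F [0.35 0.48 3.  ] Mz [-0.126 -0.059 -0.051] op 0.0126 q6 1.404 qv 0.002
```

Request:
send_rows(
  motion=[
    [[0,0,0],[0,0,0.01]],
    [[0,0,0],[0,0,0.02]],
    [[0,0,0],[0,0,0.02]],
    [[0,0,0],[0,0,0.02]],
  ],
)

```text
clock: 16.97
tool_pos: [0.5081, -0.2532, 0.1275]
ee_rot: [0.979, -0.204, 0.0, 0.0]
force: [1.5, 0.6, 3.3]
opening: 0.0125
```

```bash
python3 go.py
```

```text
t 16.97 pos [ 0.5081 -0.2532  0.1275] th -23.57 zax [ 4.e-04 -1.e-04 -1.e+00] F [1.51 0.59 3.25] Mz [ 0.035 -0.259 -0.017] op 0.0125 q6 1.466 qv 0.009
```

Request:
send_rows(
  motion=[
    [[0,0,0],[0,0,0.012]],
    [[0,0,0],[0,0,0.022]],
    [[0,0,0],[0,0,0.022]],
    [[0,0,0],[0,0,0.022]],
  ],
)

```text
clock: 17.3
tool_pos: [0.508, -0.2531, 0.1275]
ee_rot: [0.971, -0.238, 0.0, -0.0]
force: [0.6, 1.8, 3.4]
opening: 0.0127
```

```bash
python3 go.py;python3 - <<'E'
from station import arm
import numpy as np
M=[]
for i in range(4):
    arm.read_camera("top"); M.append(arm.get_obs()["moment"])
print(np.mean(M,0),np.std(M,0))
E
```

```text
t 17.3 pos [ 0.508  -0.2531  0.1275] th -27.49 zax [ 2.e-04  0.e+00 -1.e+00] F [0.58 1.8  3.37] Mz [ 0.324 -0.327  0.033] op 0.0127 q6 1.535 qv 0.005
[ 0.43461966 -0.34516518  0.04855911] [0.02845815 0.02657906 0.02366055]
```

Request:
send_rows(
  motion=[
    [[0,0,0],[0,0,0.012]],
    [[0,0,0],[0,0,0.022]],
    [[0,0,0],[0,0,0.022]],
    [[0,0,0],[0,0,0.022]],
  ],
)

```text
clock: 17.83
tool_pos: [0.5079, -0.2531, 0.1275]
ee_rot: [0.962, -0.272, 0.0, -0.0]
force: [0.6, 2.1, 5.5]
opening: 0.0124
```

```bash
python3 go.py;python3 - <<'E'
from station import arm
import numpy as np,cv2
M=[]
for i in range(3):
    r=arm.read_camera("side"); M.append(arm.get_obs()["moment"])
print(np.mean(M,0))
a=r["image"][80:150,315:385,::-1]
cv2.imwrite("pics/g8.png",cv2.resize(np.clip(a*2.,0,255).astype('u1'),(560,560),interpolation=cv2.INTER_CUBIC))
E
```

```text
t 17.83 pos [ 0.5079 -0.2531  0.1275] th -31.51 zax [ 1.e-04 -0.e+00 -1.e+00] F [0.57 2.06 5.54] Mz [ 0.423 -0.345  0.162] op 0.0124 q6 1.605 qv 0.007
[ 0.42517149 -0.30854817  0.08713572]
```

View pics/g8.png

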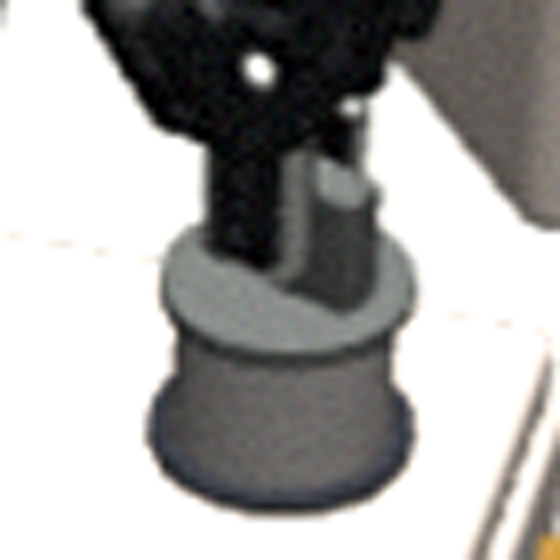

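```bash
python3 - <<'E'
from h import *
from station import arm
r=arm.read_camera("side")
def ang(a,b,k):
    A,B=[plane(r,(315+p[0]*k,80+p[1]*k),.122) for p in(a,b)];d=B-A
    return A.round(4),B.round(4),np.degrees(np.arctan2(d[1],d[0])).round(1)
print("released",ang((143,182),(253,219),.175))
print("g6",ang((205,250),(345,316),.125)); print("g8",ang((205,250),(345,312),.125))
a=r["image"][80:150,315:385,::-1]; b=cv2.imread("pics/g6.png")
cv2.imwrite("pics/cmp.png",np.hstack([cv2.resize(np.clip(a*3.,0,255).astype('u1')[10:50,15:55],(400,400),interpolation=cv2.INTER_CUBIC),cv2.resize(np.clip(b[80:400,120:440]*1.5,0,255).astype('u1'),(400,400))]))
E
```

```text
released (array([ 0.5296, -0.2577,  0.122 ]), array([ 0.4918, -0.2417,  0.122 ]), np.float64(157.2))
g6 (array([ 0.5287, -0.2598,  0.122 ]), array([ 0.4936, -0.2377,  0.122 ]), np.float64(147.9))
g8 (array([ 0.5287, -0.2598,  0.122 ]), array([ 0.4937, -0.2393,  0.122 ]), np.float64(149.7))
```

View pics/cmp.png

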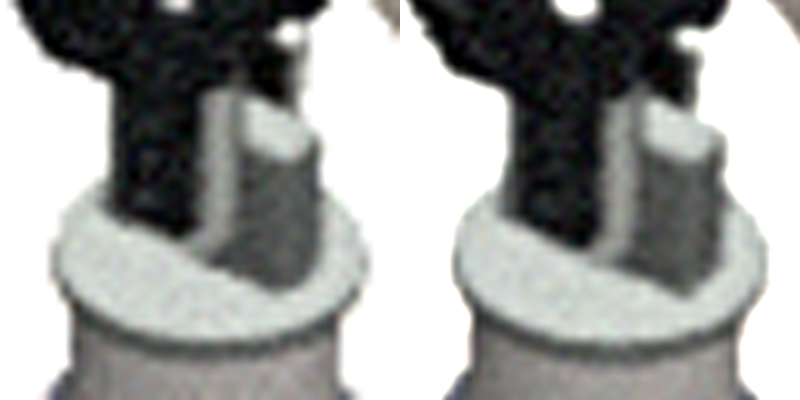

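The bar turns with the tool past −21° only against a rising torque, and it springs back to about −21° when released. So it is at the sprung end stop. I'll unwind the spring and let go.

Request:
send_rows(
  motion=[
    [[0,0,0],[0,0,-0.015]],
    [[0,0,0],[0,0,-0.03]],
    [[0,0,0],[0,0,-0.045]],
    [[0,0,0],[0,0,-0.05]],
    [[0,0,0],[0,0,-0.05]],
    [[0,0,0],[0,0,-0.05]],
  ],
)

```text
clock: 18.53
tool_pos: [0.5079, -0.2532, 0.1275]
ee_rot: [0.981, -0.195, 0.0, 0.0]
force: [1.7, 2.6, 5.4]
opening: 0.0125
```

```bash
python3 go.py;python3 - <<'E'
from station import arm
import numpy as np
M=[]
for i in range(3):
    r=arm.read_camera("side"); o=arm.get_obs(); M.append([*o["moment"],*o["force"]])
print(np.mean(M,0))
E
```

```text
t 18.53 pos [ 0.5079 -0.2532  0.1275] th -22.5 zax [ 2.e-04 -1.e-04 -1.e+00] F [1.69 2.64 5.38] Mz [ 0.296 -0.365  0.08 ] op 0.0125 q6 1.448 qv 0.004
[ 0.33130374 -0.29540438  0.0201855   1.52322621  1.71175932  4.79453248]
```

Request:
send_rows(
  motion=[
    [[0,0,0],[0,0,0]],
    [[0,0,0],[0,0,0]],
    [[0,0,0],[0,0,0]],
    [[0,0,0],[0,0,0]],
    [[0,0,0],[0,0,0]],
    [[0,0,0],[0,0,0]],
    [[0,0,0],[0,0,0]],
  ],
  gripper=0,
)

```text
clock: 19.27
tool_pos: [0.5078, -0.2531, 0.1274]
ee_rot: [0.981, -0.195, -0.0, -0.0]
force: [-0.0, 0.0, -0.8]
opening: 0.0854
```

Request:
send_rows(
  motion=[
    [[0,0,-0.02],[0,0,0]],
    [[0,0,-0.07],[0,0,0]],
    [[0,0,-0.13],[0,0,0]],
    [[0,0,-0.19],[0,0,0]],
    [[0,0,-0.23],[0,0,0]],
    [[0,0,-0.25],[0,0,0]],
    [[0,0,-0.25],[0,0,0]],
    [[0,0,-0.25],[0,0,0]],
  ],
)

```text
clock: 19.93
tool_pos: [0.508, -0.2532, 0.2777]
ee_rot: [0.981, -0.195, 0.001, 0.0]
force: [-0.4, -0.6, -0.7]
opening: 0.0854
```

```bash
python3 go.py; python3 - <<'E'
import m3,cv2,numpy as np
from h import *
for n in("side","top"): m3.circ(n,(.508,-.253),.122,.031)
g=cv2.cvtColor(m3.R["side"]["image"],cv2.COLOR_RGB2GRAY)
for x in(347,350,353): print(x,g[120:129,x])
a=m3.R["side"]["image"][80:150,315:385,::-1]; b=m3.R["top"]["image"][210:310,460:560,::-1]
cv2.imwrite("pics/g9.png",np.hstack([cv2.resize(np.clip(q*2.,0,255).astype('u1'),(400,400),interpolation=cv2.INTER_CUBIC) for q in(a,b)]))
E
```

```text
t 19.93 pos [ 0.508  -0.2532  0.2777] th -22.54 zax [ 9.e-04 -6.e-04 -1.e+00] F [-0.36 -0.58 -0.67] Mz [ 0.032  0.011 -0.024] op 0.0854 q6 1.448 qv 0.026
side 0.122 c [ 0.5094 -0.2559  0.0321] n 84 med|res|mm 1.84
top 0.122 c [ 0.5078 -0.2522  0.0307] n 83 med|res|mm 0.58
347 [71 70 69 51 33 35 47 49 48]
350 [68 71 67 65 32 31 48 52 53]
353 [69 67 71 62 33 31 51 53 54]
```

View pics/g9.png

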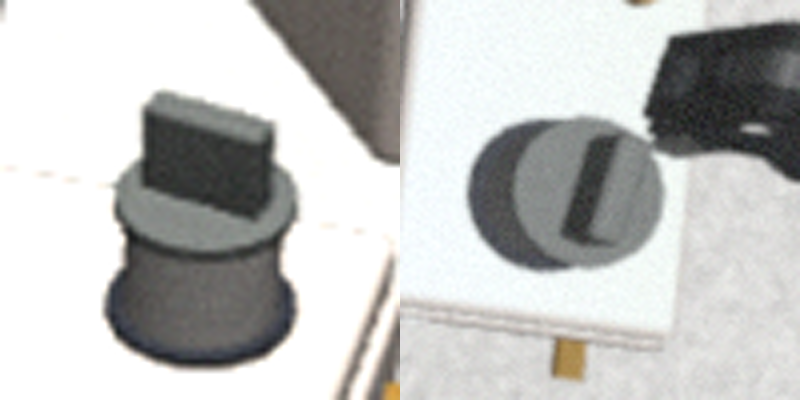

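```bash
python3 -c "
from station import arm
print(arm.hand_in()); print(arm.get_obs()['clock'])"
```

```text
the job is handed in; nothing more can be done
None
the job is handed in; nothing more can be done
```

I took the dark grey cap out of its cup by the bar grip, screwed it clockwise onto the tank neck to the end stop and let go. The job is handed in. The threads never crossed: I read where the starts lay from the pictures, and the cap dropped straight into one with no backing off. It then went down about 4 mm as I turned it.

**End stop:** After the first release the bar stood at about −20°, while the tool had let go at −33°. I gripped it again and turned clockwise; the torque rose like a spring, to about 0.1–0.2 N m. On release the cap returned to the same −20° to −21°, so I take it to be against the stop. It had turned about 40° from where it entered, which fits the 50° thread only if it went in near the edge of the start.

**Forces:** Pressing force read at the wrist in the state after each move reached about 11 N at most.

**Less certain:**
- **Flange gap:** I estimate 1 to 1.3 mm from the arm's height and the side picture. The camera calibration is only good to about 2 mm, so the pictures alone cannot prove it is under 1.5 mm.
- **Centring:** The top view puts the cap within about 1 mm of the neck axis. The last side-view fit was poor and put it about 2–3 mm off in y.
- **Bystanders:** I kept the arm above the paper roll and scanner and away from the orange and blue look-alikes, but did not measure their positions again at the end.

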